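# Seat the makeup palette under its hold-down spring

### The job

Seat the black makeup palette in its white bench holder: with your fingertips on the ribbed grip end, press the palette firmly down on its sprung bed and, keeping it pressed down, slide it in under the spring-steel hold-down leaf until its nose is fully home against the black stop block; then let go and come clear. Do not pick the palette up, and leave the jars, pot, spatula, bottles and brushes where they are.

Things in the scene. Friction and masses are not known exactly. Their poses are not given: they have to be found in the camera images.
- holder: Palette holder screwed to the bench. White board 255 x 230 x 12 mm; origin at bench level; +x: the way the palette slides in, +y across, z up. Between two aluminium guide rails (inner faces y = +-46.5 mm, tops at z = 34 mm) lies the sprung bed; at the +x end a black stop block, top at z = 38 mm, carries the leaf, which reaches back (-x) over the bed. Polished, slippery parts (friction about 0.2).
- stop_face (a point): Middle of the stop block's face that the palette's nose must meet: holder frame x = 82, y = 0, z = 26 mm.
- palette: Black plate 130 (x) x 90 (y) x 8 mm, about 0.16 kg, loose on the bed between the rails (1.5 mm play each side), its +x end (nose) towards the leaf. Origin: centre of its underside. A finger rib, 5 mm wide in x, 66 mm long and 5 mm high, stands on top at x = -22 mm; ahead of it six flush round pans of colour. It starts 41 to 57 mm short of home.
- grip_pad (a point): Middle of the palette's ribbed grip area, on its top surface: palette frame x = -44, z = 8 mm. The area is flat, dark grey with thin painted stripes, from the rib (x = -24.5) back to the rear edge (x = -65 mm). Fingertips press here and may push against the rib.
- palette_nose (a point): Middle of the palette's front (nose) face: palette frame x = 65, z = 4 mm. Fully home at holder x = 82 mm.
- bed (a joint): Sinking of the level steel bed plate under the palette, m: 0 = up (its surface at holder z = 22 mm), 0.005 = bottom, rigid. Starts to sink at about 2.5 N of push and takes 3 N more per mm. With the bed up the palette's nose jams on the leaf's lip; sunk 3 mm or more (11.5 N) it passes under; 13 to 17 N is comfortable. The leaf then adds its own load.
- leaf (a joint): Lift of the spring-steel hold-down leaf, rad: 0 at rest, 0.06 to 0.12 with the pressed palette beneath it, 0.12 to 0.18 when it clamps the released palette. It presses with 2 to 10 N, is 50 mm wide, in the middle of the channel, and need not be touched.
- leaf_lip (a point): Middle of the edge of the leaf's turned-up free lip, a square hem 3 mm thick: at rest at holder x = +46, z = 29 mm, its underside at z = 27.5 mm, so that the palette (top at z = 30 mm with the bed up) must sink to pass under. The leaf's lowest line is 11 mm further on, its underside at z = 22.5 mm.
- jar_a: Bystander: pigment jar, 41 mm across, 43 mm high, on the board's left wing; origin under its centre.
- jar_b: Bystander: the other pigment jar, same size, on the left wing.
- spatula: Bystander: mixing spatula 160 mm long, lying along x on the board's right wing.
- spray_bottle: Bystander: white bottle, 54 mm across, 150 mm high, on the bench to the left.
- brush_cup: Bystander: steel cup with brushes, 76 mm across, 225 mm high, on the bench to the left.
- fluid_bottle: Bystander: amber bottle, 48 mm across, 120 mm high, on the bench to the right.
- powder_pot: Bystander: flat pale pot with black cap, 72 mm across, 45 mm high, on the bench to the right.
Things that resemble listed ones, but are neither listed nor needed, are in the scene too. What is meant by the palette is not red, and is the larger of those in its own colour.

How it is judged:
By the outcome, as a careful person would: the job done as asked, in the order asked, and still so for the second after the job is handed in, with the robot touching nothing.
It also fails if it takes over 45 s, if anything falls off the work surface, if the arm or the gripper's body presses on something with over 40 N, if the wrist force passes 120 N, or if a joint passes its speed limit or range.

### The arm

A 6-joint arm with a two-finger parallel gripper is mounted at the origin on the work surface. World frame = base frame: x ahead of the robot, y to its left, z up, the work surface at z = 0. Lengths are in m, angles in rad, forces in N, time in s.
With the tool pointing down it reaches from about 0.325 to 0.75 m from the base axis. Payload 7.6 kg.
Tool frame: the origin (TCP) lies at the very end of the fingers, on their centre line; the grasp point (between the pads) lies r.tcp_to_grasp behind it (r.tcp_to_grasp is the distance from the TCP to the grasp point, in m); x points along the fingers, y is the direction in which the jaws open and shut, and the axes are right-handed (so a half turn about x gives the same grasp; the last joint's range is limited). The gripper opens to 85 mm and grips with 20 to 120 N. Pads are 22 mm wide; open, the fingers measure 114 mm over their backs; the gripper's body (76 mm by 85 mm) begins 54 mm behind the grasp point. The pads swing forward as they close: fully open they stand 13 mm farther back than shut.
Start: joints at [-1.384, 0.052, 1.401, -0, 1.689, -0.07], TCP at [0.133, -0.508, 0.231] pointing down, gripper open.
Joint ranges: [-2.9, 2.9], [-0.91, 2.17], [0.12, 2.37], [-1.06, 4.2], [0.26, 2.73], [-2.93, 2.93]. Speed limits (rad/s): [2.57, 2.57, 3.01, 3.14, 3.14, 3.14].

### API

Orientations are given as a unit quaternion [w, x, y, z].
In Python, from rig import r gives the robot as it stands. Calls block until the motion is done:
- r.move_pose(position, orientation): joint-space move of the TCP to a pose.
- r.move_straight(position, vel=0.15, ori=None, until_force=None): straight line of the TCP; ori=None keeps the orientation; vel is the mean speed in m/s. With until_force (N) it stops when the force on the tool has changed by that much, and returns True; else False.
- r.set_joints(angles): joint-space move.
- r.grip(opening): finger opening in m; the grip force is fixed at half the most; returns when the fingers have stopped.
- r.dwell(seconds).
- r.ik(position, orientation): joint angles nearest the present ones, or None.
- r.read_camera(name): name is "side" or "top"; returns (picture, depth): 384x512x3 uint8, blue, green, red; 384x512 float32, m along the optical axis (not along the pixel's ray), 0 where there is no reading.
- r.get_calibration(name): a dict with "fx", "fy", "cx", "cy" (pixels), "eye" and "attitude" of the camera in the world. Camera axes: x right, y up, looking along -z (the intrinsics and any distortion apply to the point x, -y, -z); pixel columns grow to the right and rows downward; lengths in m; the calibration is good to about 2 mm. A picture is of the moment at which its call begins. get_calibration takes no time and is no camera call.
A pose or a line that the arm cannot do raises r.IKError and nothing moves.
- r.job_done(): hands the job in, once; it reports no verdict.
Trained networks look in the newest picture that a camera, given by its name, has taken for a name from the list of things; names that differ only in an ending like _2 or _b are one class to them, and where a whole thing is asked for, a point or a joint stands for the part that bears it (a point fixed in the world has none). Each returns a list of dicts, best first, with "confidence" (0 to 1); they miss things now and then, are a little off and sometimes report something else, mostly with a low value. They report only what shows in the picture. A call takes as long as a camera call. They do not tell look-alikes from the thing itself.
- r.boxes_of(camera, label): "at" ([x, y, z] in m, in world coordinates, good to about 4 mm: the middle of the surface that is visible of it).
- r.masks_of(camera, label): "region" (384x512 bool, what is visible of it).
- r.pinpoint(camera, label): "at" ([x, y, z] in m, in world coordinates, good to about 4 mm: a listed point, or the origin of a listed thing).
Readings, each from a call of its own:
- r.current_time_s(): time.
- r.current_q(): joint angles.
- r.current_dq(): joint speeds.
- r.current_joint_efforts(): joint torques, N m.
- r.current_tcp_pos(): TCP position.
- r.current_ee_rot(): TCP orientation.
- r.current_wrist_force(): force on the tool from outside, world axes, zero at the start.
- r.current_ft_torque(): the same for the moment, N m.
- r.current_opening(): finger opening in m.
Only numpy, scipy, OpenCV 4.12 (cv2) and the standard library are available. Lean on these libraries where they do the work, as an engineer would, in place of code of your own. Each camera call takes 0.05 s, during which the arm holds its last target. There are 200 camera calls.

## Working session

There is one attempt and no reset: what is moved stays moved. The work goes in short steps, each a Python script; the robot and the scene stay as the last script left them, time stands still between calls to the robot, and variables do not carry over. Pictures are saved under pics/ and viewed, about 8 in all and at most 12, crops included, and the job is handed in when it is done.

```bash
mkdir -p pics; ls
cat > h.py <<'E'
import numpy as np, cv2
from rig import r
from scipy.spatial.transform import Rotation as R
def att(c):
    a=np.array(c["attitude"],float)
    return a if a.shape==(3,3) else R.from_quat(np.r_[a[1:],a[0]]).as_matrix()
def cloud(name,depth):
    c=r.get_calibration(name); v,u=np.indices(depth.shape)
    p=np.stack([(u-c["cx"])/c["fx"]*depth,-(v-c["cy"])/c["fy"]*depth,-depth],-1)
    P=p@att(c).T+np.array(c["eye"]); P[depth==0]=np.nan
    return P
E
python3 - <<'E'
from h import *
for n in("top","side"):
    print(n,r.get_calibration(n))
    im,d=r.read_camera(n); cv2.imwrite(f"pics/{n}0.png",im); np.save(f"{n}0.npy",d)
    for l in("palette","holder","grip_pad","palette_nose","stop_face","leaf_lip"):
        print(l,[(np.round(o["at"],4),round(o["confidence"],2)) for o in r.pinpoint(n,l)][:4])
print(r.current_time_s(),r.tcp_to_grasp,r.current_ee_rot(),r.current_wrist_force())
E
```

```text
pics
top {'fx': 480.633407600371, 'fy': 480.633407600371, 'cx': 258.74525777917904, 'cy': 194.39099534146493, 'eye': array([0.39214478, 0.0140062 , 1.37593175]), 'attitude': array([-0.69667021, -0.03696129,  0.03567678,  0.71554989])}
palette [(array([ 0.5644, -0.1522,  0.0025]), 0.88), (array([0.5186, 0.0857, 0.0218]), 0.86), (array([ 0.3637, -0.1823,  0.0029]), 0.67)]
holder [(array([0.5443, 0.098 , 0.0031]), 0.59)]
grip_pad [(array([0.4746, 0.0689, 0.0322]), 0.9), (array([ 0.3665, -0.136 ,  0.0115]), 0.76), (array([ 0.5374, -0.172 ,  0.0048]), 0.59)]
palette_nose [(array([ 0.5958, -0.1205,  0.004 ]), 0.9), (array([ 0.3711, -0.2494,  0.0062]), 0.82), (array([0.5762, 0.1097, 0.0267]), 0.8), (array([ 0.4608, -0.3751, -0.0006]), 0.67)]
stop_face [(array([0.6203, 0.1238, 0.0286]), 0.7)]
leaf_lip [(array([0.5857, 0.1176, 0.0275]), 0.79), (array([0.547 , 0.1932, 0.0152]), 0.47)]
side {'fx': 354.5417485314601, 'fy': 354.5417485314601, 'cx': 252.18117251669554, 'cy': 185.72010366815658, 'eye': array([0.49342969, 0.75704131, 0.50584263]), 'attitude': array([-0.032663  , -0.01148434,  0.49872177,  0.86607034])}
palette [(array([0.5153, 0.0905, 0.0187]), 0.81), (array([ 0.5563, -0.1527, -0.0054]), 0.65), (array([ 3.614e-01, -1.795e-01, -3.000e-04]), 0.65)]
holder [(array([5.431e-01, 9.940e-02, 4.000e-04]), 0.9)]
grip_pad [(array([0.471 , 0.0711, 0.0285]), 0.97), (array([ 0.3556, -0.1353,  0.0065]), 0.94), (array([ 0.4635, -0.3798,  0.0018]), 0.64), (array([ 0.5301, -0.1749,  0.0084]), 0.58)]
palette_nose [(array([ 0.5968, -0.1198,  0.0048]), 0.9), (array([0.5782, 0.1127, 0.03  ]), 0.73), (array([ 0.3698, -0.248 ,  0.0077]), 0.71), (array([0.5734, 0.0225, 0.0062]), 0.6)]
stop_face [(array([0.6187, 0.1335, 0.0254]), 0.91)]
leaf_lip [(array([0.5868, 0.1186, 0.0287]), 0.61)]
0.7 0.0187 [-0.09056146 -0.70127545 -0.09051248  0.70129798] [ 0.0517305  -0.43406534  1.08787916]
```

Run:
```python
import cv2,numpy as np
a=cv2.imread("pics/top0.png");b=cv2.imread("pics/side0.png")
v=np.zeros((590,800,3),np.uint8)
print(a.shape)
cv2.imwrite("pics/a.png",cv2.resize(a,(784,588),interpolation=cv2.INTER_CUBIC))
cv2.imwrite("pics/b.png",cv2.resize(b,(784,588),interpolation=cv2.INTER_CUBIC))
```

```text
(384, 512, 3)
```

View pics/a.png

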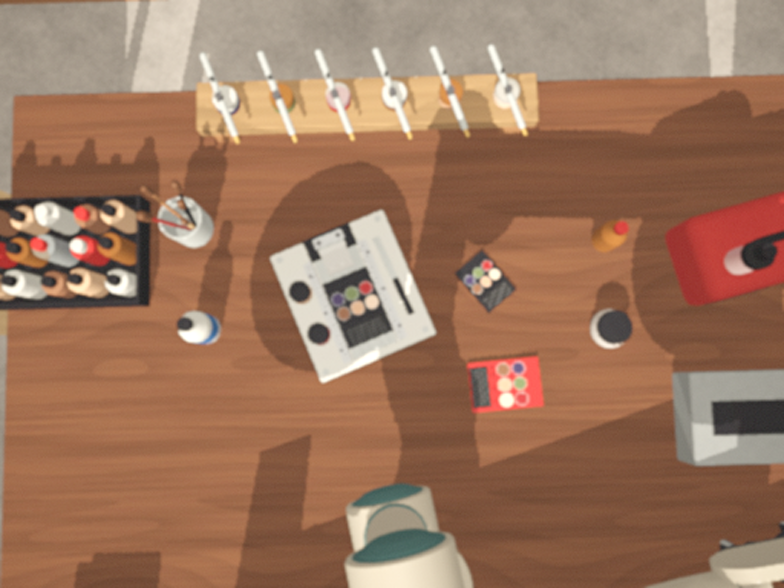

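View pics/b.png

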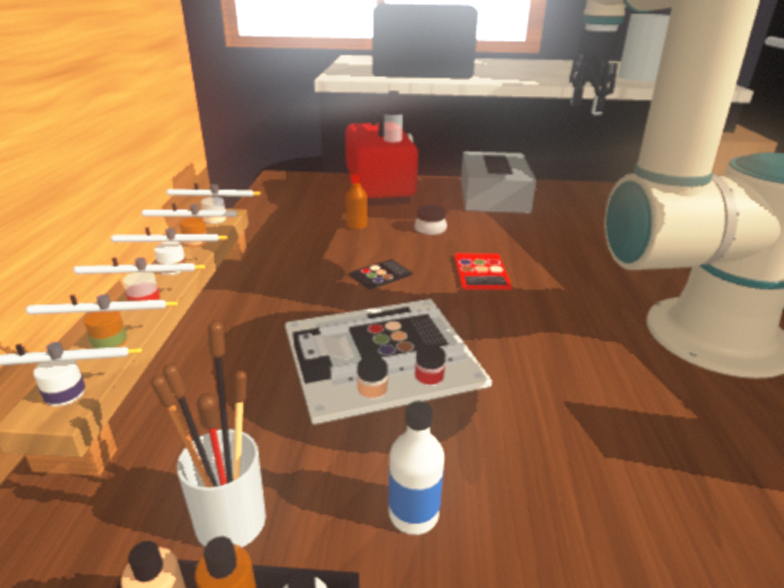

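The top view (784 px scale) shows the right palette in the white holder, centred near (357,307) with its grip end towards the robot and its nose up towards the stop at about (328,240). The smaller black palette at (485,280) and the red one at (506,383) are decoys. The jars stand at (300,291) and (318,333). Next I'll refine the yaw and lateral position.

Run:
```python
from h import *
for n in("top","side"):
    im,d=r.read_camera(n); P=cloud(n,d)
    for l,lo,hi in(("holder",.006,.018),("palette",.02,.045)):
        for o in r.masks_of(n,l)[:3]:
            m=o["region"]&(P[...,2]>lo)&(P[...,2]<hi)
            q=P[m]
            if len(q)<30: print(n,l,"few",len(q),np.round(np.nanmean(P[o["region"]],0),3));continue
            rc=cv2.minAreaRect(q[:,:2].astype(np.float32)*1000)
            print(n,l,round(o["confidence"],2),len(q),rc,np.round(np.median(q,0),4))
    for l in("grip_pad","palette_nose","stop_face","leaf_lip","holder","palette"):
        print(l,[np.round(o["at"],4) for o in r.pinpoint(n,l) if abs(o["at"][1]-.1)<.06][:1])
print(r.current_time_s())
```

```text
top holder 0.88 3348 ((541.517333984375, 98.05130004882812), (254.88963317871094, 229.60208129882812), 21.621618270874023) [0.5337 0.0714 0.0118]
top palette few 0 [ 0.561 -0.151  0.006]
top palette 0.63 1402 ((515.2548828125, 87.78668975830078), (129.6160888671875, 88.9454116821289), 20.48762321472168) [0.5151 0.0876 0.0294]
top palette few 0 [ 0.367 -0.18   0.008]
grip_pad [array([0.4756, 0.0705, 0.0317])]
palette_nose [array([0.5728, 0.1116, 0.0264])]
stop_face [array([0.6201, 0.1261, 0.0276])]
leaf_lip [array([0.584 , 0.1172, 0.0289])]
holder [array([0.5417, 0.0998, 0.0016])]
palette [array([0.517 , 0.0884, 0.0201])]
side holder 0.93 2723 ((539.6541748046875, 100.95767211914062), (254.47015380859375, 230.3028106689453), 21.622079849243164) [0.5256 0.178  0.0116]
side palette few 0 [ 0.559 -0.144  0.005]
side palette 0.81 1229 ((511.46405029296875, 88.73963165283203), (137.4288330078125, 96.1607894897461), 22.208269119262695) [0.5178 0.0897 0.0298]
side palette few 0 [ 0.367 -0.171  0.007]
grip_pad [array([0.4739, 0.0682, 0.0279])]
palette_nose []
stop_face [array([0.6162, 0.1313, 0.0235])]
leaf_lip [array([0.5875, 0.1204, 0.0294])]
holder [array([0.5426, 0.0981, 0.0012])]
palette [array([0.5142, 0.089 , 0.0184])]
1.6
```

```bash
cat >> h.py <<'E'
yaw=np.radians(21.62); O=np.array([.5415,.099,0]); ex=np.array([np.cos(yaw),np.sin(yaw),0]); ey=np.array([-ex[1],ex[0],0])
def W(x,y,z): return O+x*ex+y*ey+np.array([0,0,z])
def H(p): p=np.array(p)-O; return np.round([1000*p@ex,1000*p@ey,1000*p[2]],1)
def quat(s):
    X=np.array([0,0,-1.]); Y=s*ey; q=R.from_matrix(np.stack([X,Y,np.cross(X,Y)],1)).as_quat(); return np.r_[q[3],q[:3]]
def F():
    f=np.array(r.current_wrist_force()); return np.array([f@ex,f@ey,f[2]])
E
python3 - <<'E'
from h import *
for s in(1,-1): print(s,r.ik(W(-.070,0,.12),quat(s)),r.ik(W(-.02,0,.024),quat(s)))
q=[(abs(r.ik(W(-.070,0,.12),quat(s))-r.current_q()).max(),s) for s in(1,-1)]
s=min(q)[1]; print(q)
r.grip(0.0)
r.move_pose(W(-.070,0,.12),quat(s))
r.move_straight(W(-.070,0,.045),vel=.1)
r.dwell(.2); f0=F(); np.save("f0.npy",f0)
im,d=r.read_camera("side"); cv2.imwrite("pics/c.png",cv2.resize(im[180:290,170:330],(800,550),interpolation=cv2.INTER_CUBIC))
print(f0,H(r.current_tcp_pos()),r.current_opening(),r.current_time_s())
E
```

```text
1 [ 7.58414769e-02 -3.63440802e-03  1.68208352e+00 -4.44089210e-16
  1.46314354e+00 -1.87229503e+00] [ 1.03908556e-01  2.43358587e-01  1.61936907e+00 -4.44089210e-16
  1.27886500e+00 -1.84422795e+00]
-1 [ 0.07584148 -0.00363441  1.68208352  0.          1.46314354  1.26929762] [ 1.03908556e-01  2.43358587e-01  1.61936907e+00 -4.44089210e-16
  1.27886500e+00  1.29736470e+00]
[(np.float64(1.8019764551051656), 1), (np.float64(1.4601270132314292), -1)]
[ 0.0401947  -0.22010921 -0.48063351] [-69.7  -0.1  45.5] -0.00016893421975382517 5.95
```

View pics/c.png

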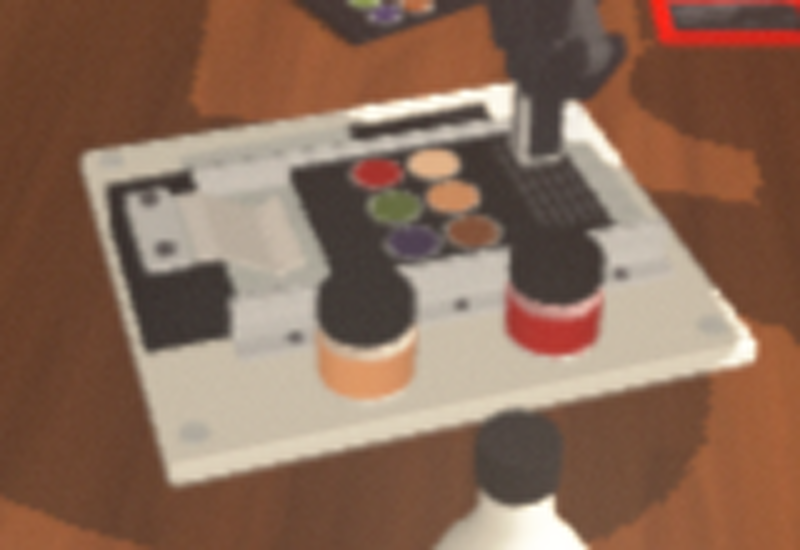

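The shut fingertips hang at about (545,155) in this crop, roughly 15 mm above the striped grip area and clear of the jars and rails. Now press; the contact height will show whether I'm on the pad (z≈30) or the rib (z≈35).

Run:
```python
from h import *
f0=np.load("f0.npy")
print(r.move_straight(W(-.070,0,.022),vel=.02,until_force=2),H(r.current_tcp_pos()),F()-f0)
p=H(r.current_tcp_pos())
if p[2]<32.5:
    z=.0265
    r.move_straight(W(-.070,0,z),vel=.02,until_force=17); r.dwell(.15)
    print(H(r.current_tcp_pos()),F()-f0,r.current_time_s())
```

```text
True [-70.1   0.   29.3] [-0.34160779  0.90605226  6.47808674]
[-69.4  -0.2  27.7] [-2.60434414  0.19479546 10.42036374] 7.1583
```

```bash
cat > s.py <<'E'
from h import *
f0=np.load("f0.npy")
z=.0265; x=-.070
def force(n=4):
    return np.mean([F() for _ in range(n)],0)-f0
for i in range(5):
    f=force()
    if abs(f[2]-15.5)<1: break
    z+=np.clip((f[2]-15.5)/3e3*.8,-.0015,.0015); r.move_straight(W(x,0,z),vel=.02); r.dwell(.08)
print("press",H(r.current_tcp_pos()),np.round(force(),1),round(z,4))
if force()[2]<13: raise SystemExit
while x<-.015:
    x+=.003
    r.move_straight(W(x,0,z),vel=.03); f=force()
    print(round(x*1e3),H(r.current_tcp_pos()),np.round(f,1),round(z*1e3,2),round(r.current_time_s(),2))
    if f[0]<-14 or f[2]>30: print("stop"); break
    if not 14<f[2]<17: z+=np.clip((f[2]-15.5)/3e3*.5,-.0007,.0007)
np.save("xz.npy",[x,z])
im,d=r.read_camera("side"); cv2.imwrite("pics/d.png",cv2.resize(im[180:290,170:330],(800,550),interpolation=cv2.INTER_CUBIC))
E
python3 s.py
```

```text
press [-68.8  -0.4  25.7] [-4.1  1.8 15.3] 0.0236
-67 [-65.4  -0.5  25.9] [-1.6  1.5 14.1] 23.58 8.74
-64 [-62.3  -0.5  26. ] [-1.  -0.2 14.9] 23.58 8.99
-61 [-59.3  -0.6  26. ] [-2.1  0.9 14.5] 23.58 9.24
-58 [-56.4  -0.6  25.9] [-2.2  0.8 14.2] 23.58 9.49
-55 [-54.   -0.5  25.5] [-3.6  0.2 12.9] 23.58 9.74
-52 [-51.2  -0.5  25. ] [-4.6  0.7 13.8] 23.15 9.99
-49 [-48.   -0.5  25. ] [-4.1  0.2 14.7] 22.86 10.24
-46 [-45.3  -0.6  25. ] [-5.2 -0.2 14.7] 22.86 10.49
-43 [-42.4  -0.6  25. ] [-6.9 -0.5 16.8] 22.86 10.74
-40 [-39.2  -0.6  25. ] [-5.3 -0.2 16. ] 22.86 10.99
-37 [-36.2  -0.6  25. ] [-5.  -0.8 16. ] 22.86 11.24
-34 [-33.2  -0.5  25. ] [-5.5  0.1 15. ] 22.86 11.49
-31 [-30.1  -0.6  25. ] [-4.2  0.3 15.2] 22.86 11.74
-28 [-27.2  -0.5  25. ] [-5.3  0.5 16.1] 22.86 11.99
-25 [-24.2  -0.5  25. ] [-4.9  0.2 14.4] 22.86 12.24
-22 [-21.2  -0.5  25. ] [-5.5  0.7 16.1] 22.86 12.49
-19 [-18.2  -0.5  25. ] [-5.2 -0.3 14.9] 22.86 12.74
-16 [-16.9  -0.6  24.9] [-15.5  -0.   22.2] 22.86 12.99
stop
```

Run:
```python
from h import *
f0=np.load("f0.npy"); x,z=np.load("xz.npy")
for dx in(.001,.002,.003):
    r.move_straight(W(x+dx,0,z),vel=.02); r.dwell(.1)
    f=np.mean([F() for _ in range(4)],0)-f0
    print(H(r.current_tcp_pos()),np.round(f,1))
    if f[0]<-22 : break
np.save("xz.npy",[x+dx,z])
for n in("top","side"):
    im,d=r.read_camera(n); P=cloud(n,d)
    for l in("palette","palette_nose","leaf_lip"):
        print(n,l,[H(o["at"]) for o in r.pinpoint(n,l) if abs(o["at"][1]-.1)<.06][:1])
    if n=="side": cv2.imwrite("pics/e.png",cv2.resize(im[180:290,170:330],(800,550),interpolation=cv2.INTER_CUBIC))
```

```text
[-16.8  -0.6  24.9] [-20.4   1.1  25.7]
[-16.8  -0.6  24.9] [-26.2   0.8  30. ]
top palette []
top palette_nose [array([81.8, -1.5, 20.2])]
top leaf_lip [array([43.7,  1.2, 31.3])]
side palette [array([16.2, -0.6, 13.6])]
side palette_nose [array([83.1, -2. , 25.9])]
side leaf_lip [array([45.8,  3.9, 31.5])]
```

View pics/e.png

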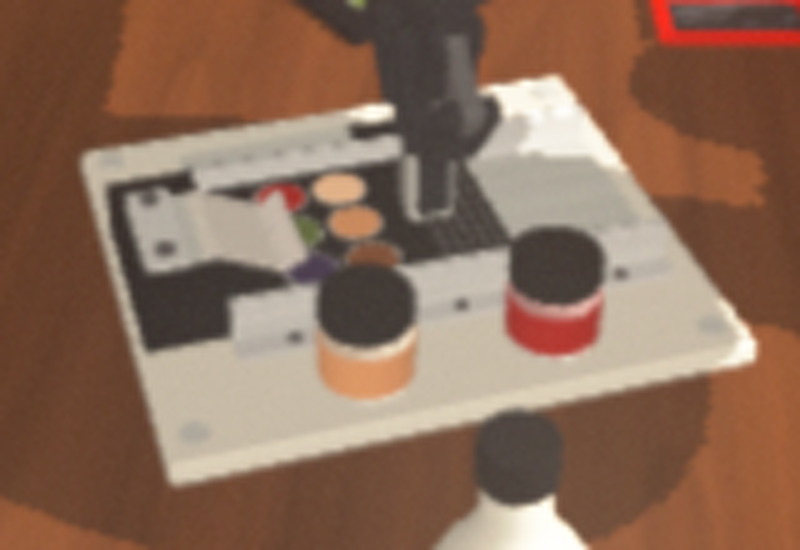

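The nose is under the leaf and reads x≈82–83. The push force climbs without any motion, so it is home. I'll relax the push while still pressing, then lift clear.

Run:
```python
from h import *
f0=np.load("f0.npy"); x,z=np.load("xz.npy")
r.move_straight(W(-.0175,0,z),vel=.02); r.dwell(.1)
print(H(r.current_tcp_pos()),np.round(F()-f0,1))
r.move_straight(W(-.0175,0,.045),vel=.03)
r.move_straight(W(-.0175,0,.15),vel=.12)
r.move_pose(W(-.15,-.25,.25),r.current_ee_rot())
r.dwell(.3); print(H(r.current_tcp_pos()),np.round(F()-f0,1))
for n in("top","side"):
    im,d=r.read_camera(n); P=cloud(n,d)
    for l in("palette","palette_nose","grip_pad","leaf_lip","jar_a","spatula"):
        print(n,l,[H(o["at"]) for o in r.pinpoint(n,l) if abs(o["at"][1]-.1)<.1][:2])
    for o in r.masks_of(n,"palette"):
        m=o["region"]&(P[...,2]>.018)&(P[...,2]<.045); q=P[m]
        if len(q)<100: continue
        h=np.array([H(p) for p in q]); print(n,"x range",np.percentile(h,[1,99],axis=0).round(1),"z med",np.median(h[:,2]), "grip z",np.median(h[h[:,0]<-25,2]),"front z",np.median(h[(h[:,0]>10)&(h[:,0]<35),2]))
    cv2.imwrite(f"pics/f{n}.png",cv2.resize(im[180:290,170:330] if n=="side" else im[125:260,160:300],(800,550) if n=="side" else (560,540),interpolation=cv2.INTER_CUBIC))
print(r.current_time_s())
```

```text
[-17.1  -0.6  25. ] [-8.   0.5 16.5]
[-149.6 -249.4  249.7] [ 0.3 -1.1  0.9]
top palette [array([19.2,  2. , 20. ])]
top palette_nose [array([81.6, -4.6, 23. ]), array([-26.8,  -3.1,  27.7])]
top grip_pad [array([-25.7,  -2.1,  30.1])]
top leaf_lip [array([46.2,  2.4, 32.5])]
top jar_a [array([36. , 88.6, 13. ]), array([46.3,  3.4, 34.7])]
top spatula [array([  2.2, -82. ,  10.5])]
top x range [[-45.3 -46.2  20.9]
 [ 80.7  42.7  35.2]] z med 27.3 grip z 27.3 front z 27.1
side palette [array([  1.1, -87.7,  13.6]), array([18. ,  0.2, 14.1])]
side palette_nose [array([84.7, -4.4, 27.1])]
side grip_pad [array([-27.9,   0.1,  24.7])]
side leaf_lip [array([46.7,  3. , 34.7])]
side jar_a [array([41.5, 86.7, 17.6]), array([-46.4,  84.5,  14.3])]
side spatula [array([  2.5, -84.4,  14.7]), array([42.7, 84.5, 14.2])]
18.7333
```

View pics/fside.png

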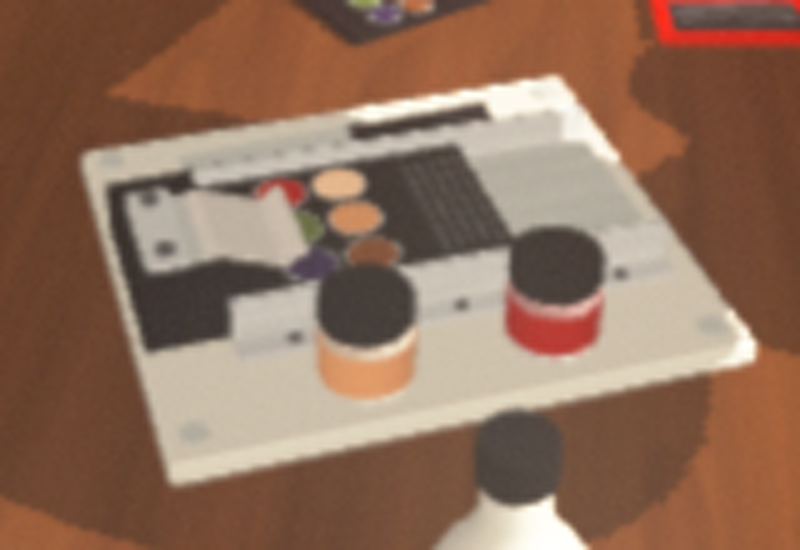

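View pics/ftop.png

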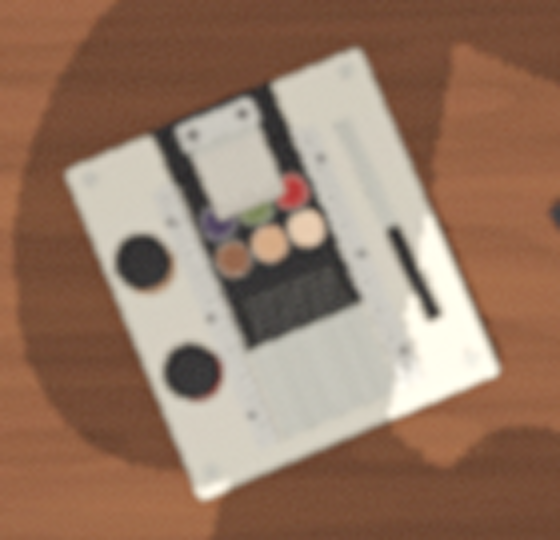

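The palette lies with its nose at the stop block, under the raised leaf. The jars and spatula look unmoved in both views, so I'm handing in.

```bash
python3 -c "
from rig import r
r.job_done()"
```

```text
the job is handed in; nothing more can be done
```

The palette is seated in its holder with its nose against the stop block, and the job was handed in at about 19 s. I pressed the grip end with shut fingertips at about 15 N, then slid the palette in under the leaf, holding 13–17 N until it met the stop. There the push rose to 26 N with no further travel. I eased the push off, lifted straight up and moved clear.

**Checks after release:**
- **Nose position:** the networks put it at holder x = 81.6 mm (top camera) and 84.7 mm (side camera), against 82 mm for home. The palette centre read 19.2 and 18.0 mm, against 17 mm.
- **Clamping:** the leaf lip rose from about 29 mm to 32.5–34.7 mm. The palette top is level at about 27 mm, so the leaf is clamping it.
- **Bystanders:** the jars and spatula looked unmoved in both views. The arm never worked near the bottles, pot or brushes, and I did not measure those afterwards. The wrist force read about zero once clear.

**Disagreements:** the cameras' nose readings differ by about 3 mm, within the networks' stated accuracy of about 4 mm. I took the stop in the push as the proof of home. A few network detections were plainly wrong, such as the spatula reported as the palette, and I ignored them.

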